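# Open the tab-locked watch-parts cleaning canister

## Task

Open the parts-cleaning canister: squeeze in the two tabs of its lid and, keeping them squeezed, turn the lid anticlockwise, feeling with light upward pulls for the place where it comes free. Lift it off and set it down gently, right way up and lying flat in the ring stand, then let go. Force nothing, and leave the loupe, the watch and the screwdriver where they are.

Things in the scene. Friction and masses are not known exactly. Their poses are not given: they have to be found in the camera images.
- canister: Upright steel canister fixed to the bench, 92 mm outside diameter (flange at the foot 112 mm), 80 mm high, mouth 80 mm inside. Origin at the centre of its underside, z up; place and yaw vary. Inside the mouth are 12 fixed teeth, 30 degrees apart, in which the tabs' pawls catch unless squeezed, so keep them squeezed for the whole turn.
- mouth (a point): Centre of the canister's rim plane, 80 mm above the bench. Under the lid, hidden, a fixed plate with one 16 mm wide straight slot across it. The slot's direction differs each time and cannot be seen or measured while the lid is on: the lid must be turned anticlockwise (seen from above) by 26 to 66 degrees from its closed start.
- lid: Loose aluminium lid, 130 to 230 g, closed on the canister's rim: disc 98 mm diameter, 5 mm thick. Origin at the centre of the disc's underside (in the rim plane when closed), z up, y through the two tabs. Black knob on top (30 mm diameter, 12 mm high) between two upright black tabs; plug underneath 68 mm wide, 7 mm deep, 1.5 mm play in the teeth. More than 40 N against the canister is forcing it.
- key (a point): Centre of the T-shaped key's crossbar, 24 mm under the lid's origin: 52 mm long along the lid's x, 8 mm wide, 27 mm down to its lower side. It hooks under the slotted plate, with 2 to 3 mm of free lift, and comes out only when in line with the slot within about 6 degrees. Probe with a pull of about 5 N: if the lid then rises more than 5 mm, it is free.
- tab_a (a joint): Travel of the tab on the lid's +y side: 0 = sprung out (locked), 0.006 m = fully squeezed in; unlocked above 0.004. Spring 3 N at rest, 12 N fully in, then a hard stop.
- tab_b (a joint): The same for the tab on the lid's -y side.
- tab_a_face (a point): Centre of the outer, ribbed face of the +y tab. Each tab is an upright plate 22 mm wide (along the lid's x), 5 mm thick, from 5.5 to 29.5 mm above the disc's underside (0.5 mm gap over the disc). Across the outer faces the tabs measure 62 mm sprung out and 50 mm fully squeezed.
- tab_b_face (a point): The same on the -y tab.
- stand: Plain aluminium ring fixed to the bench, 94 mm outside, 84 mm inside diameter, 36 mm high, origin at the centre of its underside; open inside, so that the lid's plug and key hang in it while the disc's edge rests on its top. Any yaw of the lid will do. The canister and the ring may swap sides.
- seat (a point): Centre of the ring's top plane, 36 mm above the bench: where the lid's origin belongs when set down.
- loupe: Black eyepiece, 34 mm diameter, 30 mm high, standing on the bench; leave alone. Origin at the centre of its underside.
- watch: Brass watch head, 44 mm diameter, 12 mm high, lying on the bench; leave alone. Origin at the centre of its underside.
- driver: Small screwdriver, 130 mm long, lying on the bench; leave alone.
Mind the look-alikes: they are no part of the job. What is shaped like the lid but yellow is not meant.

How it is judged:
On the way, in this order (a step that is already met when the one before it is completed fails the run):
1. both tabs squeezed in with the lid still closed (value of joint each of tab_a, tab_b above 0.004 m and distance between lid and mouth below 0.006 m), for 0.1 s.
2. lid turned at least 15 degrees in the canister, both tabs squeezed (angle between the x axis of lid and the x axis of canister, either way round above 0.26 rad and value of joint each of tab_a, tab_b above 0.003 m and distance between lid and mouth below 0.006 m), for 0.05 s.
3. lid lifted clear of the canister (z of lid in the frame of canister above 0.112 m), for 0.1 s.
At the end, for the whole second after the job is handed in: The lid lies flat (within 4 degrees), right way up, in the ring stand: its underside within 3 mm of the ring's top and its centre within 9 mm of the ring's axis; at rest, tabs sprung out, the gripper clear (horizontal distance between lid and seat below 0.009 m and z of lid in the frame of seat between -0.003 and 0.003 m and angle between lid's own z axis and vertical below 0.07 rad and linear speed of lid below 0.01 m/s and value of joint each of tab_a, tab_b below 0.002 m); the robot touches nothing.
It fails at once if the lid is forced: more than 40 N between the lid and the canister (contact force between lid and canister above 40 N).
It fails at once if the lid is banged down: more than 35 N between the lid and the ring stand (contact force between lid and stand above 35 N).
It fails at once if the lid is tipped over (angle between lid's own z axis and vertical above 0.5 rad).
It fails at once if the loupe, the watch or the screwdriver is moved more than 15 mm (distance of any of loupe, watch, driver from where it was at the start of the episode above 0.015 m).
It also fails if it takes over 54 s, if anything falls off the work surface, if the arm or the gripper's body presses on something with over 40 N, if the wrist force passes 120 N, or if a joint passes its speed limit or range.

## Robot

A 6-joint arm with a two-finger parallel gripper is mounted at the origin on the work surface. World frame = base frame: x ahead of the robot, y to its left, z up, the work surface at z = 0. Lengths are in m, angles in rad, forces in N, time in s.
With the tool pointing down it reaches from about 0.3 to 0.875 m from the base axis. Payload 6.4 kg.
Tool frame: the origin (TCP) lies at the very end of the fingers, on their centre line; the grasp point (between the pads) lies ctrl.pinch_z behind it (ctrl.pinch_z is the distance from the TCP to the grasp point, in m); y points along the fingers, z is the direction in which the jaws open and shut, and the axes are right-handed (so a half turn about y gives the same grasp; the last joint's range is limited). The gripper opens to 85 mm and grips with 20 to 120 N. Pads are 22 mm wide; open, the fingers measure 114 mm over their backs; the gripper's body (76 mm by 85 mm) begins 54 mm behind the grasp point. The pads swing forward as they close: fully open they stand 13 mm farther back than shut.
Start: joints at [-1.37, 0.181, 1.607, -0, 1.354, -0.206], TCP at [0.228, -0.528, 0.231] pointing down, gripper open.
Joint ranges: [-2.99, 2.99], [-0.89, 2.07], [0.3, 2.58], [-1.14, 4.28], [0, 2.63], [-3.12, 3.12]. Speed limits (rad/s): [2.57, 2.57, 3.01, 3.14, 3.14, 3.14].

## Interface

Orientations are given as a unit quaternion [w, x, y, z].
In Python, from bench import ctrl gives the robot as it stands.
- The arm moves only by the shell command python3 -m pendant 'ROWS'. ROWS is JSON, one flat list of numbers, 7 for each row, row after row: the shift along the world's x, y, z in m, then the turn, a rotation vector about the world's x, y, z in degrees, then the finger opening in m, from 0 to 0.0854. In form: [tx, ty, tz, rx, ry, rz, hand, tx, ty, tz, rx, ry, rz, hand, ...]. A call has 1 to 12 rows; each row shifts and turns the commanded pose from where the row before left it; what a row does not reach is not made up. A row lasts 1/8 s, in which the tool goes at most 62.5 mm and 10.7 degrees, less where a joint would pass 70% of its speed; a pose out of reach is approached as far as the arm can. A call with a gripper value outside its range is refused whole. The fingers move at their own pace and stop on an object; the grip force is fixed at half the most. Time passes only in rows, so rows that do not move let the fingers close. It gives the time, the measured TCP pose, the force and the opening at its end, in the units of the state.
- ctrl.get_obs(): the state, without advancing time (a new reading comes with each control period).
- ctrl.camera(name): name is "scene" or "top" or "wrist"; returns the picture (480x640x3 uint8, red, green, blue); there is no depth.
- ctrl.camera_info(name): a dict with "fx", "fy", "cx", "cy" (pixels), "origin" and "rotation" of the camera in the world; the wrist camera has in their place "tool_from_camera" (4x4, takes a point from camera to tool coordinates, whose origin is the TCP and whose axes are the tool frame's). Camera axes: x right, y down, z forward; pixel columns grow to the right and rows downward; lengths in m; the calibration is good to about 2 mm. A picture is of the moment at which its call begins: read the wrist's pose just before it. camera_info takes no time and is no camera call.
- ctrl.hand_in(): hands the job in, once; it reports no verdict.
Trained networks look in the newest picture that a camera, given by its name, has taken for a name from the list of things; names that differ only in an ending like _2 or _b are one class to them, and where a whole thing is asked for, a point or a joint stands for the part that bears it (a point fixed in the world has none). Each returns a list of dicts, best first, with "score" (0 to 1); they miss things now and then, are a little off and sometimes report something else, mostly with a low value. They report only what shows in the picture. A call takes as long as a camera call. They do not tell look-alikes from the thing itself.
- ctrl.silhouettes(target, camera): "mask" (480x640 bool, what is visible of it) and "bbox" ([left, top, right, bottom] in pixels, round what is visible of it).
The state is a dict: "time_s": time; "q": joint angles; "dq": joint speeds; "joint_efforts": joint torques, N m; "eef_pos": TCP position; "eef_rot": TCP orientation; "wrist_force": force on the tool from outside, world axes, zero at the start; "torque": the same for the moment, N m; "opening": opening from 0.0 (shut) to 1.0 (fully open).
Only numpy, scipy, OpenCV 4.12 (cv2) and the standard library are available. Lean on these libraries where they do the work, as an engineer would, in place of code of your own. Each camera call takes 0.05 s, during which the arm holds its last target.

## Working session

There is one attempt and no reset: what is moved stays moved. The work goes in short steps, Python scripts to look and compute and a shell command to move; the robot and the scene stay as the last step left them, time stands still between calls to the robot, and variables do not carry over. Pictures are saved under pics/ and viewed, and the job is handed in when it is done.

```bash
ls; mkdir -p pics; python3 - <<'E'
from bench import ctrl
import cv2,numpy as np
print(ctrl.get_obs(), ctrl.pinch_z)
for n in("top","scene"):
    im=ctrl.camera(n); cv2.imwrite(f"pics/{n}0.png",im[:,:,::-1]); print(n,ctrl.camera_info(n))
    for t in("lid","stand","canister","tab_a","loupe","watch","driver"):
        for d in ctrl.silhouettes(t,n): print(t,round(d["score"],2),d["bbox"])
print(ctrl.camera_info("wrist"))
E
```

```text
pics
{'time_s': 0.0, 'q': array([-1.37031351e+00,  1.81546266e-01,  1.60797516e+00,  2.11886818e-05,
        1.35379726e+00, -2.06342866e-01]), 'dq': array([-0.00079987,  0.00107105,  0.00019894, -0.00076775,  0.001284  ,
       -0.00017547]), 'joint_efforts': array([-1.11415084e-03, -4.44876051e+01, -3.51332223e+01, -4.85452219e-04,
        9.03169537e-03, -1.25372813e-05]), 'eef_pos': array([ 0.22741618, -0.5275346 ,  0.23039709]), 'eef_rot': array([ 0.14285221, -0.14283401,  0.69313854, -0.6919181 ]), 'wrist_force': array([0.06082021, 0.04682537, 0.11161742]), 'torque': array([ 0.01885032, -0.0122874 , -0.00275949]), 'opening': 0.9997021143303676} 0.0187
top {'fx': 504.13407904963907, 'fy': 504.13407904963907, 'cx': 316.32920091538153, 'cy': 238.9520496781322, 'origin': array([ 0.46959819, -0.02358993,  0.75376451]), 'rotation': array([ 0.079122  , -0.69575717,  0.71258358, -0.04343174])}
lid 0.72 [247.1, 251.4, 310.2, 320.2]
lid 0.42 [168.3, 290.3, 188.5, 306.7]
stand 0.74 [380.5, 289.1, 449.8, 355.9]
canister 0.96 [165.2, 262.7, 217.2, 335.3]
tab_a 0.73 [132.7, 276.4, 147.0, 293
[... 800 characters left out ...]
b_a 0.42 [377.4, 223.6, 386.2, 237.4]
loupe 0.7 [382.5, 191.1, 405.3, 211.0]
loupe 0.65 [455.0, 241.9, 521.9, 295.4]
watch 0.84 [292.6, 278.3, 316.5, 302.9]
driver 0.87 [216.4, 316.6, 298.1, 362.3]
driver 0.24 [466.8, 236.9, 485.0, 259.6]
{'fx': 372.5123877789164, 'fy': 372.5123877789164, 'cx': 321.48816101339, 'cy': 240.45438938960405, 'tool_from_camera': array([[ 1.96123987e-04,  9.63603585e-01,  2.67335170e-01,
        -6.88499926e-02],
       [-1.39662856e-03, -2.67334650e-01,  9.63602737e-01,
        -1.41623951e-01],
       [ 9.99999005e-01, -5.62353544e-04,  1.29336555e-03,
         2.14682239e-04],
       [ 0.00000000e+00,  0.00000000e+00,  0.00000000e+00,
         1.00000000e+00]])}
```

View pics/top0.png

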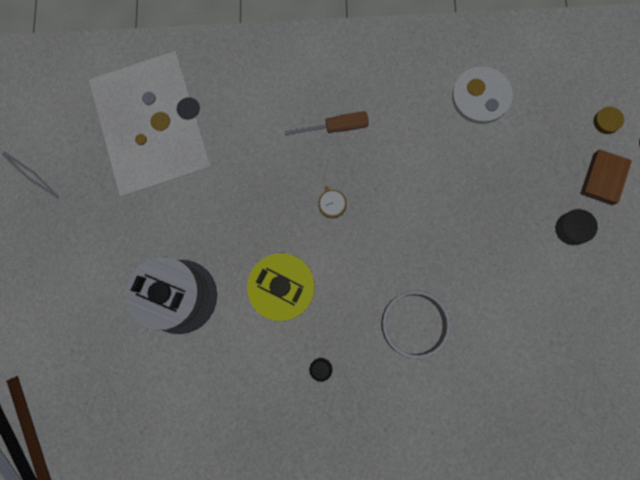

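View pics/scene0.png

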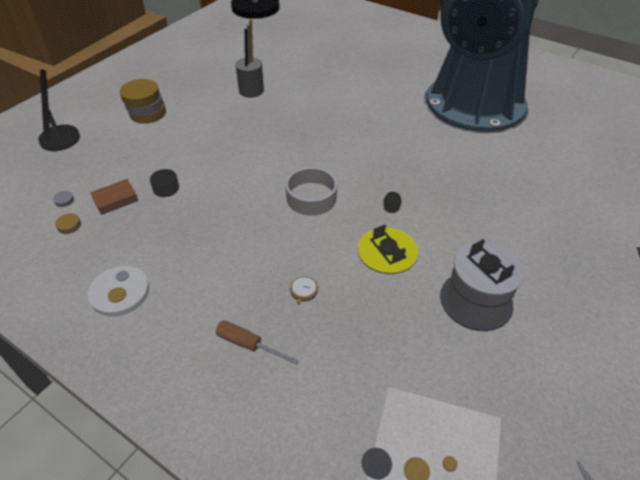

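The top view shows the closed grey lid at about (160,293), its knob at (158,293) and tabs at (138,287) and (178,299). The yellow decoy is at (280,287) and the ring stand at (415,324). The loupe is at (320,370).

```bash
cat > h.py <<'E'
import numpy as np,cv2
from scipy.spatial.transform import Rotation as R
from bench import ctrl
def rot(q): return R.from_quat([q[1],q[2],q[3],q[0]]).as_matrix()
def cam(n,obs=None):
    i=ctrl.camera_info(n)
    if n=="wrist":
        T=np.eye(4);T[:3,:3]=rot(obs["eef_rot"]);T[:3,3]=obs["eef_pos"];M=T@i["tool_from_camera"];return i,M[:3,3],M[:3,:3]
    return i,np.array(i["origin"]),rot(i["rotation"])
def bp(c,u,v,z):
    i,o,r=c;d=r@np.array([(u-i["cx"])/i["fx"],(v-i["cy"])/i["fy"],1]);return o+d*(z-o[2])/d[2]
def pr(c,p):
    i,o,r=c;x=r.T@(np.asarray(p)-o);return np.array([i["cx"]+i["fx"]*x[0]/x[2],i["cy"]+i["fy"]*x[1]/x[2]])
E
python3 - <<'E'
from h import *
o=ctrl.get_obs(); print(rot(o["eef_rot"]).round(3))
t=cam("top");s=cam("scene")
for n,u,v,z in[("knob",158.5,293,.097),("tabL",138,287,.1095),("tabR",178,299,.1095),("stand",415,324,.036),("loupe",321,368,.03),("watch",332,203,.012),("decoy",280,287,.03),("decoy0",280,287,.0)]:
    print(n,bp(t,u,v,z).round(4))
for n,u,v,z in[("knob",491,262,.097),("stand",311,180,.036),("loupe",392,197,.03)]:
    print(n,bp(s,u,v,z).round(4))
a=cv2.imread("pics/top0.png");A=cv2.resize(a[240:370,110:240],None,fx=5,fy=5,interpolation=cv2.INTER_CUBIC)
b=cv2.imread("pics/scene0.png");B=cv2.resize(b[225:335,435:530],None,fx=5,fy=5,interpolation=cv2.INTER_CUBIC)
cv2.imwrite("pics/topc.png",cv2.convertScaleAbs(A[:600],alpha=1.8));cv2.imwrite("pics/scc.png",cv2.convertScaleAbs(B,alpha=1.5))
E
```

```text
[[-0.918 -0.     0.396]
 [-0.396 -0.    -0.918]
 [ 0.    -1.     0.   ]]
knob [0.5187 0.2188 0.097 ]
tabL [0.5262 0.2416 0.1095]
tabR [0.5094 0.1883 0.1095]
stand [ 0.4719 -0.1236  0.036 ]
loupe [0.414  0.0089 0.03  ]
watch [ 0.6547 -0.012   0.012 ]
decoy [0.5283 0.0656 0.03  ]
decoy0 [0.5307 0.0693 0.    ]
knob [0.5191 0.2215 0.097 ]
stand [ 0.4613 -0.1309  0.036 ]
loupe [0.4117 0.0104 0.03  ]
```

View pics/topc.png

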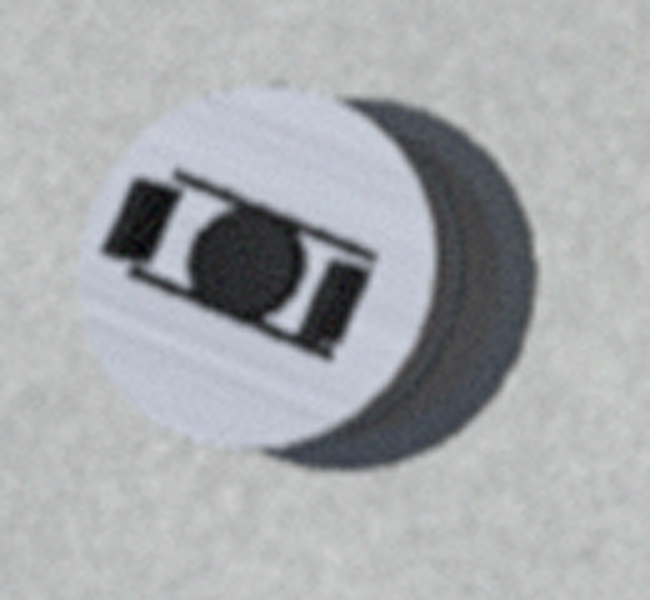

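The top camera puts the lid knob at (0.519, 0.219), with lid y at about 72.5°. The stand estimates from the two cameras disagree by about 10 mm, so I'll measure it again later. First I'll move above the lid with the jaws along lid y and look through the wrist camera.

```bash
python3 -m pendant '[0.015,0.038,0,0,0,-2,0.0854,0.015,0.038,0,0,0,-2,0.0854,0.015,0.038,0,0,0,-2,0.0854,0.015,0.038,0,0,0,-2,0.0854,0.015,0.038,0,0,0,-2,0.0854,0.015,0.038,0,0,0,-2,0.0854,0.015,0.038,0,0,0,-2,0.0854,0.015,0.038,0,0,0,-2,0.0854,0.015,0.038,0,0,0,-2,0.0854,0.015,0.038,0,0,0,-2,0.0854]'
```

```text
time_s: 2.05
eef_pos: [0.3779, -0.1469, 0.2316]
eef_rot: [-0.02, 0.02, -0.707, 0.707]
wrist_force: [-0.1, 1.0, 0.6]
opening: 1.002
```

```bash
python3 -m pendant '[0.014,0.0366,-0.002,0,0,-2,0.0854,0.014,0.0366,-0.002,0,0,-2,0.0854,0.014,0.0366,-0.002,0,0,-2,0.0854,0.014,0.0366,-0.002,0,0,-2,0.0854,0.014,0.0366,-0.002,0,0,-2,0.0854,0.014,0.0366,-0.002,0,0,-2,0.0854,0.014,0.0366,-0.002,0,0,-2,0.0854,0.014,0.0366,-0.002,0,0,-2,0.0854,0.014,0.0366,-0.002,0,0,-2,0.0854,0.014,0.0366,-0.002,0,0,-2,0.0854,0,0,0,0,0,0,0.0854]'
python3 - <<'E'
from h import *
o=ctrl.get_obs(); im=ctrl.camera("wrist"); cv2.imwrite("pics/w1.png",im[:,:,::-1])
np.savez("w1.npz",p=o["eef_pos"],r=o["eef_rot"]); print(o["eef_pos"],o["q"].round(3)); Rm=rot(o["eef_rot"]);print(Rm.round(4))
print(pr(cam("wrist",o),[.519,.219,.085]))
E
```

```text
time_s: 3.42
eef_pos: [0.5177, 0.22, 0.2109]
eef_rot: [-0.102, 0.102, 0.7, -0.7]
wrist_force: [0.4, 0.7, 0.8]
opening: 1.001
[0.51772354 0.21997054 0.21094978] [0.191 0.172 1.66  0.    1.31  2.05 ]
[[-9.586e-01 -2.000e-04 -2.846e-01]
 [ 2.846e-01  4.000e-04 -9.586e-01]
 [ 3.000e-04 -1.000e+00 -3.000e-04]]
[322.7395236  231.59286571]
```

View pics/w1.png

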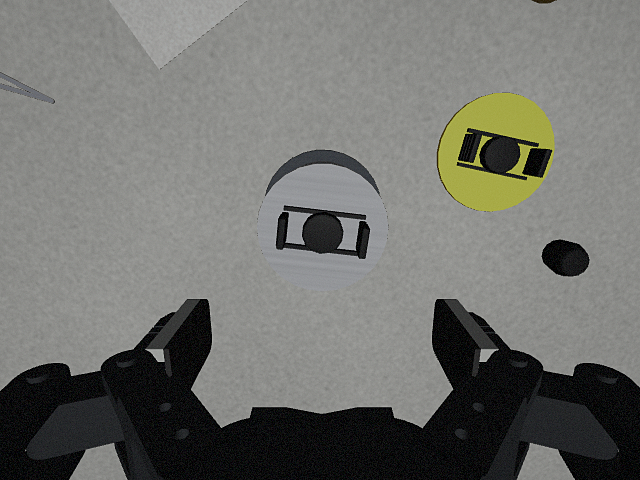

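The wrist image shows the grey lid centred at about (322,228), with its rails tilted a few degrees, the tabs at (282,231) and (364,240), and the decoy to the right. I'll fit the pose to the disc edge and the rails.

```bash
cat > fit.py <<'E'
from h import *
from scipy.optimize import least_squares
def edges(g,c,ctr,rad,z,n=180,span=.012,sub=None):
    # search along radius for strongest gradient about circle; returns world pts on plane z
    P=[]
    for a in np.linspace(0,2*np.pi,n,endpoint=False):
        rr=np.linspace(rad-span,rad+span,97)
        uv=np.array([pr(c,[ctr[0]+r*np.cos(a),ctr[1]+r*np.sin(a),z]) for r in rr],np.float32)
        v=cv2.remap(g,uv[:,0].reshape(1,-1),uv[:,1].reshape(1,-1),cv2.INTER_LINEAR)[0].astype(float)
        d=np.abs(np.gradient(np.convolve(v,np.ones(5)/5,'same')));d[:6]=0;d[-6:]=0
        k=d.argmax(); P.append([ctr[0]+rr[k]*np.cos(a),ctr[1]+rr[k]*np.sin(a),d[k]])
    return np.array(P)
def circ(P,rad=None):
    if rad: f=lambda x:np.hypot(P[:,0]-x[0],P[:,1]-x[1])-rad
    else: f=lambda x:np.hypot(P[:,0]-x[0],P[:,1]-x[1])-x[2]
    x0=[P[:,0].mean(),P[:,1].mean()]+([] if rad else [.05])
    s=least_squares(f,x0,loss='soft_l1',f_scale=.0007); return s.x,np.median(np.abs(f(s.x)))
E
python3 - <<'E'
from fit import *
d=np.load("w1.npz");o=dict(eef_pos=d["p"],eef_rot=d["r"]);c=cam("wrist",o)
im=cv2.imread("pics/w1.png");g=cv2.cvtColor(im,cv2.COLOR_BGR2GRAY)
P=edges(g,c,[.519,.219],.049,.085); print("disc",circ(P),circ(P,.049))
ct=cam("top");t=cv2.cvtColor(cv2.imread("pics/top0.png"),cv2.COLOR_BGR2GRAY)
P=edges(t,ct,[.519,.219],.049,.085); print("disc top",circ(P),circ(P,.049))
P=edges(t,ct,[.472,-.1236],.047,.036,span=.008); print("ring",circ(P),circ(P,.047))
# dark features in lid
hsv=(g<60).astype(np.uint8); hsv[:, :]*=1
m=np.zeros_like(g);cv2.circle(m,(322,228),55,1,-1);m=m*hsv
pts=np.argwhere(m)[:,::-1].astype(np.float32);r=cv2.minAreaRect(pts);print(r);b=cv2.boxPoints(r)
W=[bp(c,u,v,.0975)[:2] for u,v in b];print(np.round(W,4))
A=cv2.resize(im[160:300,250:395],None,fx=4,fy=4,interpolation=cv2.INTER_CUBIC);cv2.imwrite("pics/w1c.png",cv2.convertScaleAbs(A,alpha=1.5))
E
```

```text
disc (array([0.51990923, 0.21937126, 0.04881942]), np.float64(0.0009438989913328408)) (array([0.51976603, 0.2194672 ]), np.float64(0.0011235595441731437))
disc top (array([0.51953025, 0.21825431, 0.0475946 ]), np.float64(0.0009530325115347203)) (array([0.5196867 , 0.21972672]), np.float64(0.0009398066319990135))
ring (array([ 0.47214674, -0.12248705,  0.04365717]), np.float64(0.0005961923060894686)) (array([ 0.47403404, -0.12139492]), np.float64(0.003101378689633994))
((322.79461669921875, 231.69180297851562), (92.11302947998047, 44.081947326660156), 6.4993462562561035)
[[0.52   0.2547]
 [0.549  0.2413]
 [0.5239 0.1825]
 [0.4938 0.194 ]]
```

View pics/w1c.png

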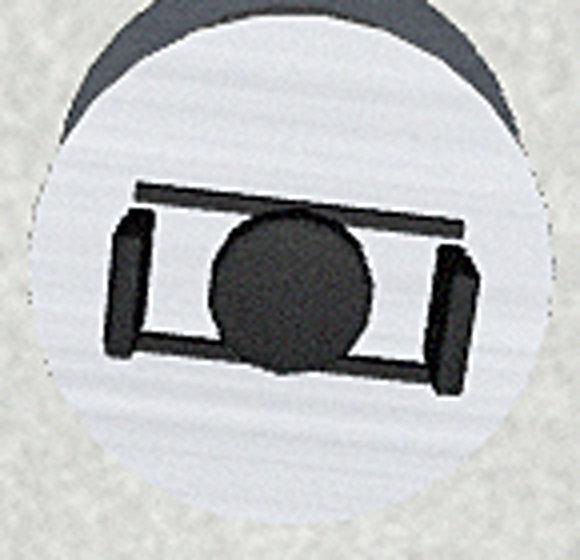

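```bash
python3 - <<'E'
from fit import *
d=np.load("w1.npz");o=dict(eef_pos=d["p"],eef_rot=d["r"]);c=cam("wrist",o)
f=lambda x,y,z:bp(c,250+x/4,160+y/4,z)
for a,b in(((137,190),(463,229)),((140,342),(430,377))):
    p,q=f(*a,.087),f(*b,.087);v=p-q;print(np.degrees(np.arctan2(v[1],v[0])),np.linalg.norm(v),((p+q)/2).round(4))
# jaw axis
z=rot(o["eef_rot"])[:,2];print("jaw",np.degrees(np.arctan2(-z[1],-z[0])))
print("knob top",f(291,288,.097)) 
# tab top faces (left center, right center): left top spans x110-150,y208-356
for a in((122,280),(460,320)): print("tab outer top",f(*a,.1095))
E
```

```text
66.52064329296707 0.05950848768335126 [0.5327 0.2131 0.087 ]
66.26275086388415 0.05443627261785422 [0.5063 0.2238 0.087 ]
jaw 73.4638504330264
knob top [0.52161979 0.21825804 0.097     ]
tab outer top [0.53407478 0.24421632 0.1095    ]
tab outer top [0.51116276 0.19157473 0.1095    ]
```

The lid y axis is at 66.4° and its centre is at about (0.521, 0.219). The disc, knob, tab and rail estimates agree within 1 mm along the jaw direction. Next I'll align and descend.

```bash
python3 -m pendant '[0.003,-0.001,-0.02,0,0,-7,0.0854,0,0,-0.035,0,0,0,0.0854,0,0,-0.035,0,0,0,0.0854,0,0,-0.025,0,0,0,0.0854,0,0,-0.01,0,0,0,0.07,0,0,0,0,0,0,0.066,0,0,0,0,0,0,0.066]'
python3 - <<'E'
from h import *
o=ctrl.get_obs(); im=ctrl.camera("wrist"); cv2.imwrite("pics/w2.png",im[:,:,::-1])
z=rot(o["eef_rot"])[:,2];print("jaw",np.degrees(np.arctan2(-z[1],-z[0])),o["eef_pos"],o["wrist_force"],o["opening"]*.0854)
E
```

```text
time_s: 4.35
eef_pos: [0.5215, 0.2168, 0.0876]
eef_rot: [-0.145, 0.146, 0.692, -0.692]
wrist_force: [-0.1, -0.1, 1.4]
opening: 0.774
jaw 66.29716061577392 [0.52148829 0.21683141 0.08764076] [-0.11737861 -0.10668757  1.42513246] 0.06612611080994073
```

View pics/w2.png

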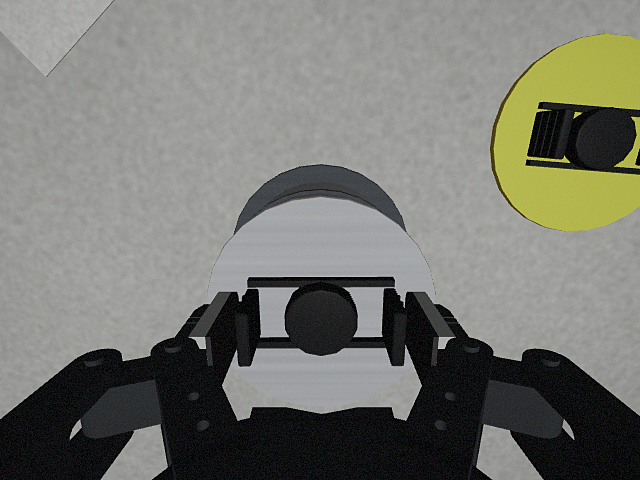

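The jaws sit symmetrically about the tabs: pad edges at columns 237 and 405, knob centre at 321. Now I'll squeeze gently.

```bash
python3 -m pendant '[0,0,-0.001,0,0,0,0.06,0,0,0,0,0,0,0.056,0,0,0,0,0,0,0.056,0,0,0,0,0,0,0.056]'; python3 -m pendant '[0,0,0,0,0,0,0.053,0,0,0,0,0,0,0.051,0,0,0,0,0,0,0.051,0,0,0,0,0,0,0.051]'
python3 - <<'E'
from h import *
o=ctrl.get_obs(); im=ctrl.camera("wrist"); cv2.imwrite("pics/w3.png",im[:,:,::-1])
Rm=rot(o["eef_rot"]);z=Rm[:,2];print("jaw",np.degrees(np.arctan2(-z[1],-z[0])),o["eef_pos"],o["wrist_force"],Rm.T@o["wrist_force"],o["opening"]*.0854)
E
```

```text
time_s: 4.9
eef_pos: [0.5218, 0.2172, 0.0871]
eef_rot: [-0.144, 0.146, 0.692, -0.692]
wrist_force: [-0.7, -0.6, 6.8]
opening: 0.66
time_s: 5.4
eef_pos: [0.522, 0.2174, 0.0877]
eef_rot: [-0.144, 0.146, 0.693, -0.692]
wrist_force: [-3.0, -0.2, 10.2]
opening: 0.601
jaw 66.33319758454968 [0.52201239 0.21736304 0.08774748] [-3.00080399 -0.18507778 10.20665987] [  2.64367118 -10.2173301    1.35357022] 0.05133265160324303
```

View pics/w3.png

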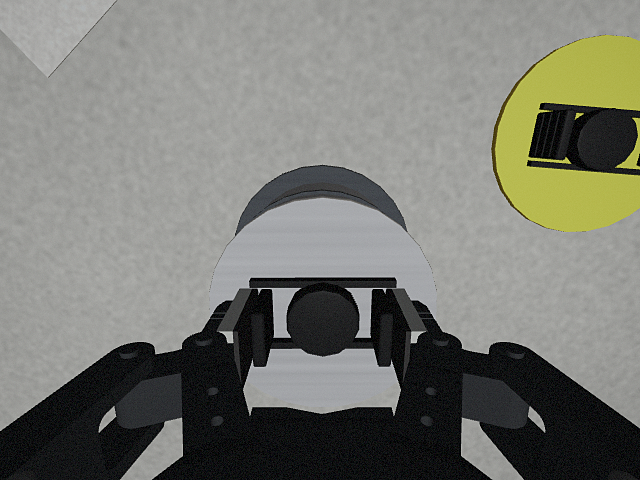

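```bash
python3 -m pendant '[0,0,0.0015,0,0,0,0.051,0,0,0.001,0,0,0,0.051,0,0,0,0,0,0,0.051]'
python3 - <<'E'
from h import *
o=ctrl.get_obs();print(o["wrist_force"],o["eef_pos"],o["torque"])
E
```

```text
time_s: 5.82
eef_pos: [0.5207, 0.217, 0.0879]
eef_rot: [-0.145, 0.145, 0.692, -0.692]
wrist_force: [0.9, 0.3, 1.0]
opening: 0.597
[0.88367671 0.3041892  0.95981564] [0.52069245 0.2169843  0.08790207] [ 0.02330531 -0.14864395  0.02879366]
```

```bash
python3 -m pendant '[0,0,0,0,0,4,0.051,0,0,0,0,0,4,0.051]'; python3 -m pendant '[0,0,0,0,0,5,0.051,0,0,0,0,0,5,0.051,0,0,0,0,0,2,0.051,0,0,0,0,0,0,0.051]'
python3 - <<'E'
from h import *
o=ctrl.get_obs(); im=ctrl.camera("wrist"); cv2.imwrite("pics/w4.png",im[:,:,::-1])
Rm=rot(o["eef_rot"]);z=Rm[:,2];print("jaw",np.degrees(np.arctan2(-z[1],-z[0])),o["eef_pos"],o["wrist_force"],o["torque"],o["opening"]*.0854)
E
```

```text
time_s: 6.08
eef_pos: [0.5208, 0.2172, 0.0879]
eef_rot: [-0.096, 0.096, 0.701, -0.7]
wrist_force: [0.8, 0.9, 1.3]
opening: 0.598
time_s: 6.58
eef_pos: [0.521, 0.2173, 0.0879]
eef_rot: [-0.023, 0.024, 0.707, -0.706]
wrist_force: [3.9, 3.5, -1.0]
opening: 0.604
jaw 86.25346991234576 [0.52099101 0.21732618 0.08794831] [ 3.90369373  3.48933707 -1.04550714] [ 0.69524209 -0.54207144 -0.02379418] 0.051610893327317546
```

View pics/w4.png

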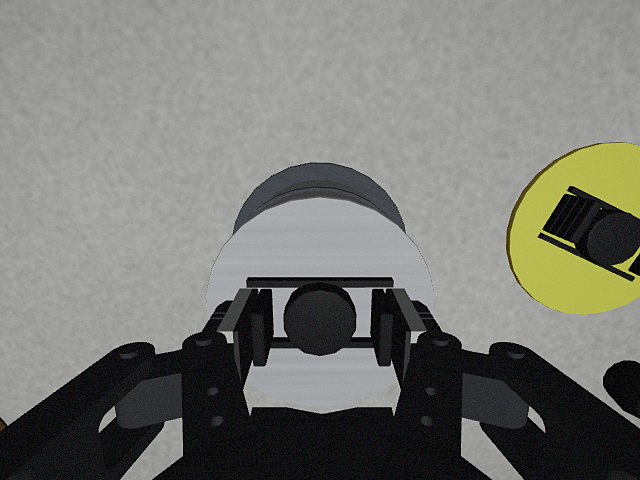

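The lid has turned 20° with the hand, with no slip. I'll trim the centring along the measured side force, turn to about 28° and make the first probe.

```bash
python3 -m pendant '[0.0008,0.0007,0,0,0,4,0.051,0,0,0,0,0,4,0.051,0,0,0,0,0,0,0.051]';python3 -m pendant '[0,0,0.0025,0,0,0,0.051,0,0,0.002,0,0,0,0.051,0,0,0,0,0,0,0.051,0,0,0,0,0,0,0.051]'
python3 - <<'E'
from h import *
o=ctrl.get_obs()
Rm=rot(o["eef_rot"]);z=Rm[:,2];print("jaw",np.degrees(np.arctan2(-z[1],-z[0])),o["eef_pos"],o["wrist_force"],o["torque"])
E
```

```text
time_s: 7.0
eef_pos: [0.5212, 0.2177, 0.0879]
eef_rot: [0.026, -0.026, 0.707, -0.707]
wrist_force: [0.9, 2.9, 2.3]
opening: 0.6
time_s: 7.5
eef_pos: [0.5208, 0.2173, 0.0909]
eef_rot: [-0.026, 0.027, -0.706, 0.707]
wrist_force: [4.8, 2.8, -10.3]
opening: 0.598
jaw 94.24373509561796 [0.52078908 0.21731568 0.09093168] [  4.82420997   2.76457488 -10.33968724] [ 0.46882782 -0.83205113 -0.09169611]
```

The lid is hooked at 28°: it rose 3.0 mm and the pull reached about 10 N. I'll lower, turn on and probe with a smaller pull.

```bash
python3 -m pendant '[0.0005,0.0005,-0.0045,0,0,0,0.051,0,0,0,0,0,5,0.051,0,0,0.002,0,0,0,0.051,0,0,0.0017,0,0,0,0.051,0,0,0,0,0,0,0.051]';
python3 -m pendant '[0,0,-0.0037,0,0,0,0.051,0,0,0,0,0,5,0.051,0,0,0.002,0,0,0,0.051,0,0,0.0017,0,0,0,0.051,0,0,0,0,0,0,0.051]'
python3 - <<'E'
from h import *
o=ctrl.get_obs()
Rm=rot(o["eef_rot"]);z=Rm[:,2];print("jaw",np.degrees(np.arctan2(-z[1],-z[0])),o["eef_pos"],o["wrist_force"],o["torque"])
E
```

```text
time_s: 8.12
eef_pos: [0.5214, 0.2179, 0.0907]
eef_rot: [-0.057, 0.057, -0.705, 0.705]
wrist_force: [4.3, 1.5, -10.2]
opening: 0.602
time_s: 8.75
eef_pos: [0.5217, 0.2181, 0.091]
eef_rot: [0.088, -0.088, 0.702, -0.702]
wrist_force: [3.8, 3.1, -9.4]
opening: 0.597
jaw 104.25211665894555 [0.52167282 0.21811957 0.09101814] [ 3.75259841  3.06141365 -9.40773126] [ 0.44538895 -0.51300864 -0.0105048 ]
```

```bash
python3 -m pendant '[0.0005,0.0005,-0.0037,0,0,0,0.051,0,0,0,0,0,5,0.051,0,0,0.0015,0,0,0,0.051,0,0,0.0015,0,0,0,0.051,0,0,0,0,0,0,0.051]';
python3 -m pendant '[0,0,-0.003,0,0,0,0.051,0,0,0,0,0,5,0.051,0,0,0.0015,0,0,0,0.051,0,0,0.0015,0,0,0,0.051,0,0,0,0,0,0,0.051]'
python3 - <<'E'
from h import *
o=ctrl.get_obs(); im=ctrl.camera("wrist"); cv2.imwrite("pics/w5.png",im[:,:,::-1])
Rm=rot(o["eef_rot"]);z=Rm[:,2];print("jaw",np.degrees(np.arctan2(-z[1],-z[0])),o["eef_pos"],o["wrist_force"],o["torque"])
E
```

```text
time_s: 9.38
eef_pos: [0.5224, 0.2186, 0.0911]
eef_rot: [-0.118, 0.118, -0.697, 0.697]
wrist_force: [-1.1, 0.7, -1.1]
opening: 0.597
time_s: 10.0
eef_pos: [0.5223, 0.2187, 0.0908]
eef_rot: [0.149, -0.149, 0.691, -0.691]
wrist_force: [0.5, 2.0, -1.8]
opening: 0.599
jaw 114.25518889718764 [0.52230244 0.2186662  0.09084155] [ 0.50508242  1.99452189 -1.83728699] [ 0.30666633  0.05188076 -0.05211089]
```

View pics/w5.png

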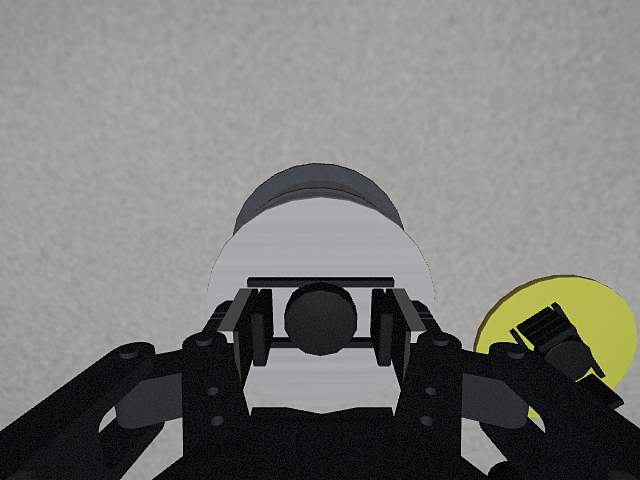

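At 48° the pull is only about 2 N, which is the lid's weight. I'll lift a little more here to see whether it is free.

```bash
python3 -m pendant '[0,0,0.001,0,0,0,0.051,0,0,0.001,0,0,0,0.051,0,0,0,0,0,0,0.051]'
```

```text
time_s: 10.42
eef_pos: [0.5223, 0.2186, 0.0929]
eef_rot: [-0.149, 0.149, -0.691, 0.691]
wrist_force: [-0.3, 2.2, -2.7]
opening: 0.597
```

```bash
python3 -m pendant '[0,0,0.0015,0,0,0,0.051,0,0,0.0015,0,0,0,0.051,0,0,0,0,0,0,0.051]'
python3 - <<'E'
from h import *
o=ctrl.get_obs(); im=ctrl.camera("wrist"); cv2.imwrite("pics/w6.png",im[:,:,::-1]);print(o["eef_pos"],o["wrist_force"])
E
```

```text
time_s: 10.8
eef_pos: [0.5225, 0.2185, 0.0961]
eef_rot: [-0.149, 0.149, -0.691, 0.691]
wrist_force: [0.1, 0.7, -1.2]
opening: 0.602
[0.52251849 0.21847663 0.09605969] [ 0.13336302  0.66829348 -1.18691577]
```

View pics/w6.png

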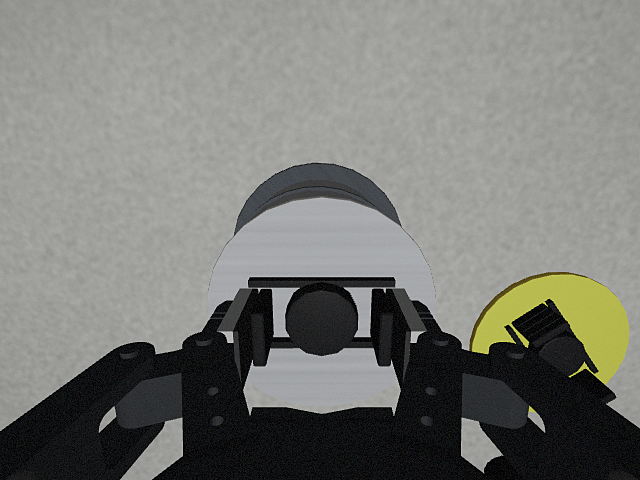

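The lid rises with the gripper (8 mm so far, under 3 N), so it is free. Lifting straight out.

```bash
python3 -m pendant '[0,0,0.004,0,0,0,0.051,0,0,0.004,0,0,0,0.051,0,0,0.004,0,0,0,0.051,0,0,0.004,0,0,0,0.051]'; python3 -m pendant '[0,0,0.006,0,0,0,0.051,0,0,0.01,0,0,0,0.051,0,0,0.015,0,0,0,0.051,0,0,0.015,0,0,0,0.051,0,0,0.012,0,0,0,0.051,0,0,0,0,0,0,0.051]'
python3 - <<'E'
from fit import *
o=ctrl.get_obs(); im=ctrl.camera("wrist"); cv2.imwrite("pics/w7.png",im[:,:,::-1]);print(o["eef_pos"],o["wrist_force"],o["q"].round(2))
im=ctrl.camera("scene"); cv2.imwrite("pics/s7.png",im[:,:,::-1])
im=ctrl.camera("top"); cv2.imwrite("pics/t7.png",im[:,:,::-1])
g=cv2.cvtColor(cv2.imread("pics/top0.png"),cv2.COLOR_BGR2GRAY)
cv2.imwrite("pics/ring.png",cv2.convertScaleAbs(cv2.resize(g[280:366,372:458],None,fx=6,fy=6,interpolation=cv2.INTER_CUBIC),alpha=1.8))
g=cv2.cvtColor(cv2.imread("pics/scene0.png"),cv2.COLOR_BGR2GRAY)
cv2.imwrite("pics/ring2.png",cv2.convertScaleAbs(cv2.resize(g[160:225,280:345],None,fx=8,fy=8,interpolation=cv2.INTER_CUBIC),alpha=1.5))
E
```

```text
time_s: 11.35
eef_pos: [0.5224, 0.2186, 0.1122]
eef_rot: [-0.149, 0.149, -0.691, 0.691]
wrist_force: [-1.5, -0.7, -1.5]
opening: 0.595
time_s: 12.1
eef_pos: [0.5233, 0.2188, 0.1714]
eef_rot: [-0.15, 0.148, -0.691, 0.691]
wrist_force: [0.6, -0.4, -1.8]
opening: 0.598
[0.52326545 0.21880336 0.17144906] [ 0.61031099 -0.36460649 -1.80679632] [0.19 0.22 1.69 0.   1.23 1.33]
```

View pics/s7.png

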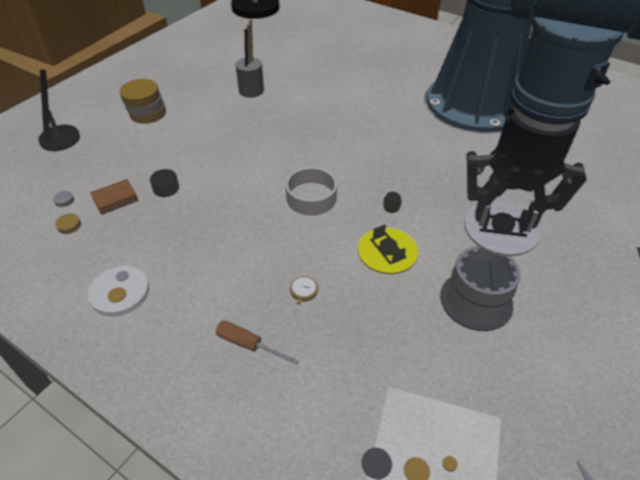

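View pics/ring.png

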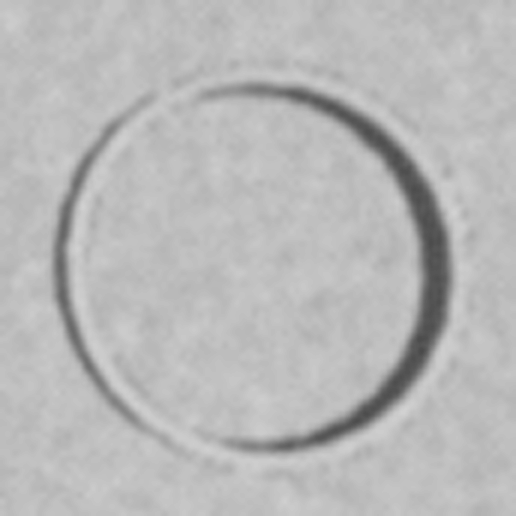

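View pics/ring2.png

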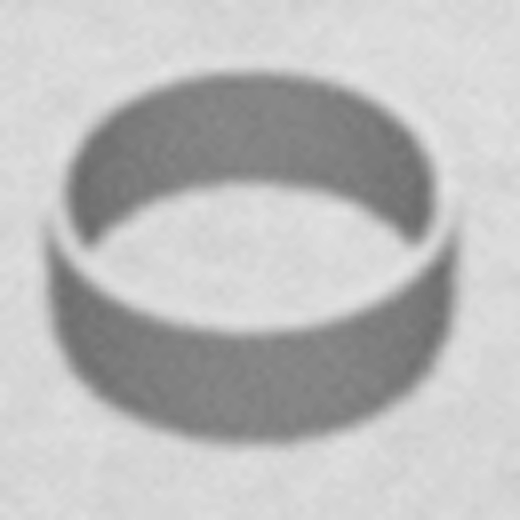

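The lid is out. The scene view shows it level in the gripper above the open canister, with the slotted plate visible inside. Now I'll fit the ring stand's top inner circle from both views.

```bash
python3 - <<'E'
from fit import *
t=cam("top");s=cam("scene")
f=lambda x,y:bp(t,372+(x+.5)/6-.5,280+(y+.5)/6-.5,.036)[:2]
P=np.array([f(*p) for p in((450,262),(427,175),(365,110),(250,83),(250,452),(330,440),(415,370))]);print(circ(P),circ(P,.042))
f=lambda x,y:bp(s,280+(x+.5)/8-.5,160+(y+.5)/8-.5,.036)[:2]
P=np.array([f(*p) for p in((67,190),(100,117),(160,82),(250,72),(350,86),(410,128),(436,190),(250,332),(180,317),(340,315),(95,250))]);print(circ(P),circ(P,.042))
# knob check scale: disc of lid in scene0 vs robot location
g=cv2.cvtColor(cv2.imread("pics/scene0.png"),cv2.COLOR_BGR2GRAY)
P=edges(g,s,[.5215,.2185],.049,.085,span=.008);print("lid scene",circ(P),circ(P,.049))
E
```

```text
(array([ 0.47269026, -0.12469492,  0.04239728]), np.float64(0.0005846154134856729)) (array([ 0.47265992, -0.12517381]), np.float64(0.0005436942572551937))
(array([ 0.4700077 , -0.12464136,  0.04343355]), np.float64(0.0009342942879315072)) (array([ 0.46913664, -0.12521763]), np.float64(0.0017555634225199027))
lid scene (array([0.51940319, 0.21998228, 0.04733619]), np.float64(0.0012931790496341494)) (array([0.51779437, 0.21998511]), np.float64(0.0012588392205036443))
```

```bash
python3 -m pendant '[-0.002,-0.012,0,0,0,0,0.051,-0.004,-0.022,0,0,0,0,0.051,-0.004,-0.03,0,0,0,0,0.051,-0.005,-0.036,0,0,0,0,0.051,-0.005,-0.036,0,0,0,0,0.051,-0.005,-0.036,0,0,0,0,0.051,-0.005,-0.036,0,0,0,0,0.051,-0.005,-0.036,0,0,0,0,0.051,-0.005,-0.036,0,0,0,0,0.051,-0.004,-0.032,0,0,0,0,0.051,-0.003,-0.022,0,0,0,0,0.051,-0.0016,-0.01,0,0,0,0,0.051]'; python3 -m pendant '[0,0,0,0,0,0,0.051,0,0,-0.03,0,0,0,0.051,0,0,-0.03,0,0,0,0.051,0,0,0,0,0,0,0.051]'
python3 - <<'E'
from fit import *
o=ctrl.get_obs(); im=ctrl.camera("wrist"); cv2.imwrite("pics/w8.png",im[:,:,::-1]);print(o["eef_pos"],o["wrist_force"],o["q"].round(2))
np.savez("w8.npz",p=o["eef_pos"],r=o["eef_rot"])
im=ctrl.camera("scene"); cv2.imwrite("pics/s8.png",im[:,:,::-1])
im=ctrl.camera("top"); cv2.imwrite("pics/t8.png",im[:,:,::-1])
E
```

```text
time_s: 13.75
eef_pos: [0.4729, -0.1267, 0.1694]
eef_rot: [0.148, -0.148, 0.692, -0.691]
wrist_force: [-0.2, 0.3, -2.0]
opening: 0.599
time_s: 14.25
eef_pos: [0.4718, -0.1234, 0.1076]
eef_rot: [0.148, -0.151, 0.693, -0.69]
wrist_force: [0.1, -0.0, -2.9]
opening: 0.602
[ 0.47177214 -0.1234094   0.10758601] [ 0.05923253 -0.00919827 -2.87670692] [-0.5   0.15  1.92  0.    1.08  0.65]
```

View pics/w8.png

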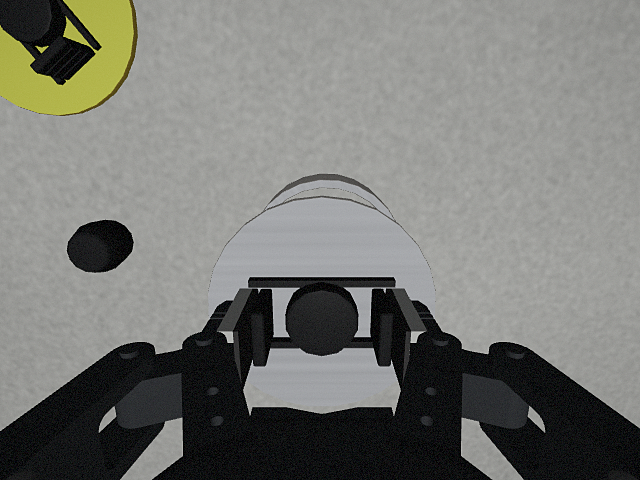

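View pics/s8.png

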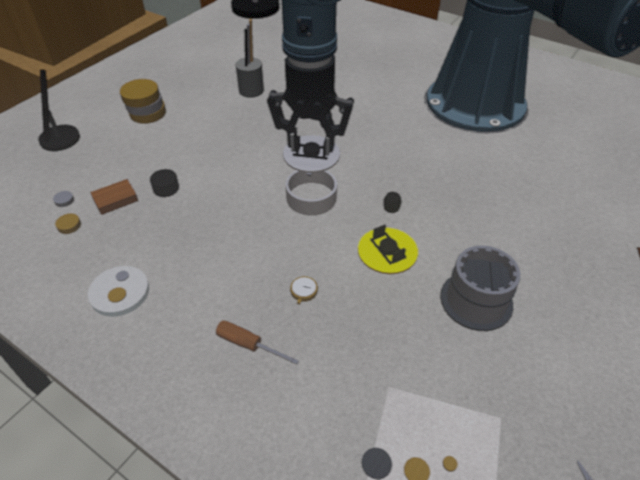

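View pics/t8.png

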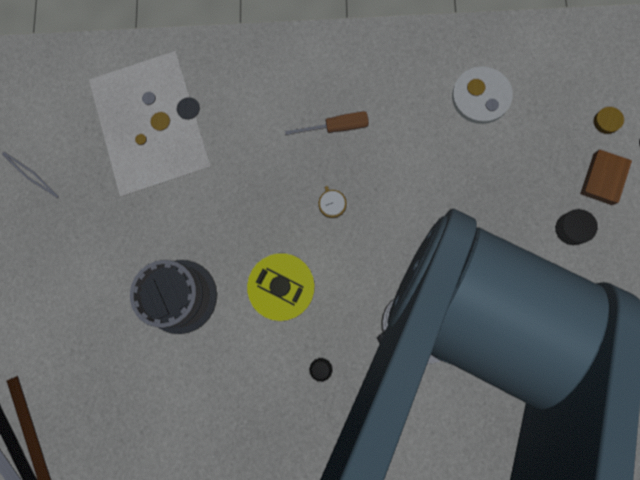

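```bash
python3 - <<'E'
from fit import *
im=cv2.imread("pics/w8.png");cv2.imwrite("pics/w8c.png",cv2.convertScaleAbs(cv2.resize(im[165:225,255:405],None,fx=5,fy=5,interpolation=cv2.INTER_CUBIC),alpha=1.5))
E
```

```text
(no output)
```

View pics/w8c.png

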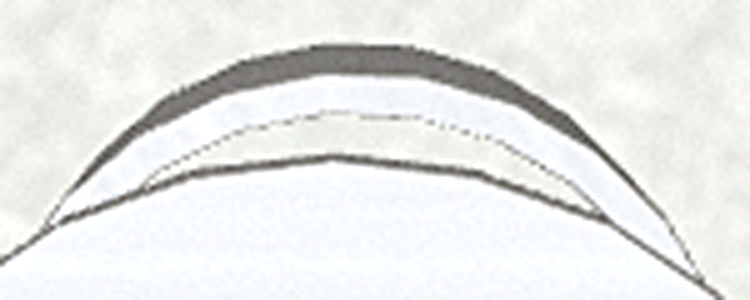

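```bash
python3 - <<'E'
from fit import *
d=np.load("w8.npz");o=dict(eef_pos=d["p"],eef_rot=d["r"]);c=cam("wrist",o)
f=lambda x,y:bp(c,255+(x+.5)/5-.5,165+(y+.5)/5-.5,.036)[:2]
P=np.array([f(*p) for p in((80,190),(145,130),(225,95),(330,75),(415,76),(515,105),(590,150),(665,215),(700,275))]);print(circ(P,.047))
Q=np.array([f(*p) for p in((145,187),(245,132),(335,113),(415,116),(495,140),(580,190))]);print(circ(Q,.042))
# disc edge of held lid: front edge top z = lidz+.005
zl=o["eef_pos"][2]-.008+.005
g=lambda u,v:bp(c,u,v,zl)[:2]
L=np.array([g(*p) for p in((267,208),(300,198),(322,196),(350,199),(377,209),(240,228),(405,228),(215,262),(430,262))]);print("lid",circ(L,.049),o["eef_pos"])
E
```

```text
(array([ 0.47149346, -0.12648221]), np.float64(0.00021703732518309898))
(array([ 0.4721272 , -0.12671723]), np.float64(0.0001936020236262756))
lid (array([ 0.47001905, -0.12500688]), np.float64(5.8361699133736844e-05)) [ 0.47177214 -0.1234094   0.10758601]
```

The wrist view puts the ring at (+2, −1.7) mm from the held lid, and the top camera agrees within about 1 mm. I'll shift by that and lower.

```bash
python3 -m pendant '[0.0022,-0.0018,-0.015,0,0,0,0.051,0,0,-0.02,0,0,0,0.051,0,0,-0.014,0,0,0,0.051,0,0,-0.006,0,0,0,0.051,0,0,0,0,0,0,0.051]'; python3 -m pendant '[0,0,-0.003,0,0,0,0.051,0,0,-0.002,0,0,0,0.051,0,0,-0.0015,0,0,0,0.051,0,0,0,0,0,0,0.051]'
```

```text
time_s: 15.02
eef_pos: [0.4758, -0.1271, 0.0545]
eef_rot: [0.149, -0.149, 0.691, -0.691]
wrist_force: [0.4, -0.6, -1.4]
opening: 0.598
time_s: 15.52
eef_pos: [0.4759, -0.1272, 0.0483]
eef_rot: [0.149, -0.149, 0.691, -0.691]
wrist_force: [0.3, 0.6, -1.1]
opening: 0.6
```

```bash
python3 -m pendant '[-0.0015,0.002,-0.001,0,0,0,0.051,0,0,-0.0015,0,0,0,0.051,0,0,-0.001,0,0,0,0.051,0,0,0,0,0,0,0.051]'
```

```text
time_s: 16.02
eef_pos: [0.4744, -0.1252, 0.0447]
eef_rot: [0.149, -0.149, 0.691, -0.691]
wrist_force: [0.3, -0.3, -1.9]
opening: 0.604
```

```bash
python3 -m pendant '[0,0,-0.001,0,0,0,0.051,0,0,-0.001,0,0,0,0.051,0,0,0,0,0,0,0.051]'
python3 - <<'E'
from fit import *
o=ctrl.get_obs(); im=ctrl.camera("wrist"); cv2.imwrite("pics/w9.png",im[:,:,::-1]);print(o["eef_pos"],o["wrist_force"])
im=ctrl.camera("scene"); cv2.imwrite("pics/s9.png",cv2.resize(im[90:230,240:400,::-1],None,fx=4,fy=4))
E
```

```text
time_s: 16.4
eef_pos: [0.4748, -0.1257, 0.0437]
eef_rot: [-0.149, 0.149, -0.691, 0.692]
wrist_force: [-4.1, 0.3, 7.7]
opening: 0.598
[ 0.47480587 -0.12566988  0.04371603] [-4.08920318  0.3029478   7.73021851]
```

View pics/w9.png

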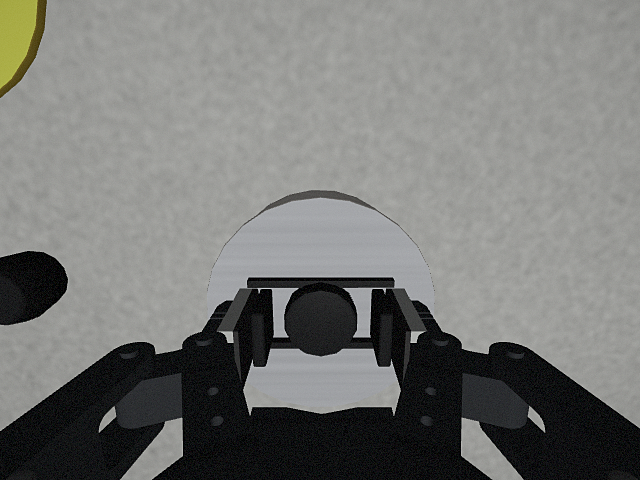

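View pics/s9.png

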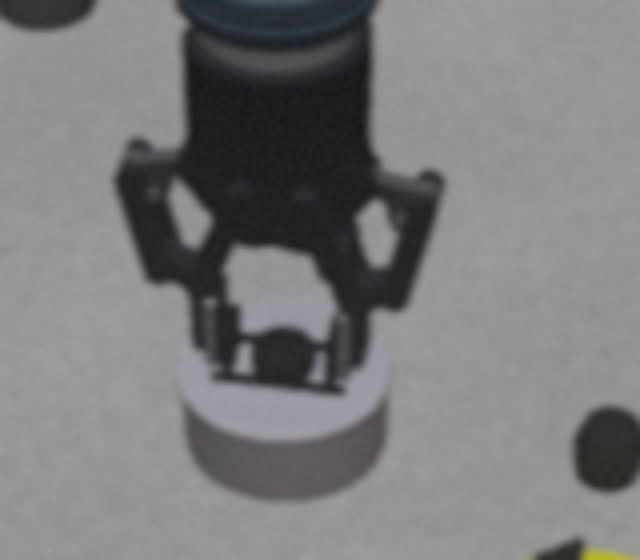

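The lid made contact at the predicted height with about 8 N and sits symmetrically on the ring in both views. I'll open slowly, since the small preload offsets the pads' upward swing.

```bash
python3 -m pendant '[0,0,0,0,0,0,0.055,0,0,0,0,0,0,0.059,0,0,0,0,0,0,0.063,0,0,0,0,0,0,0.07,0,0,0,0,0,0,0.08,0,0,0,0,0,0,0.08,0,0,0,0,0,0,0.08]'
python3 -m pendant '[0,0,0.005,0,0,0,0.08,0,0,0.015,0,0,0,0.08,0,0,0.03,0,0,0,0.08,0,0,0.04,0,0,0,0.08,0,0,0.04,0,0,0,0.08,0,0,0,0,0,0,0.08,0,0,0,0,0,0,0.08]'
python3 - <<'E'
from fit import *
o=ctrl.get_obs(); im=ctrl.camera("wrist"); cv2.imwrite("pics/w10.png",im[:,:,::-1]);print(o["eef_pos"],o["wrist_force"])
np.savez("w10.npz",p=o["eef_pos"],r=o["eef_rot"])
im=ctrl.camera("scene"); cv2.imwrite("pics/s10f.png",im[:,:,::-1]);cv2.imwrite("pics/s10.png",cv2.resize(im[130:230,260:370,::-1],None,fx=5,fy=5))
E
```

```text
time_s: 17.38
eef_pos: [0.4745, -0.1252, 0.0428]
eef_rot: [-0.149, 0.149, -0.691, 0.691]
wrist_force: [-0.2, 0.2, -0.1]
opening: 0.94
time_s: 18.25
eef_pos: [0.4742, -0.1251, 0.173]
eef_rot: [-0.149, 0.149, -0.691, 0.691]
wrist_force: [0.4, 1.0, 0.2]
opening: 0.937
[ 0.47424952 -0.12507367  0.17301599] [0.41873272 1.01946133 0.22001588]
```

View pics/w10.png

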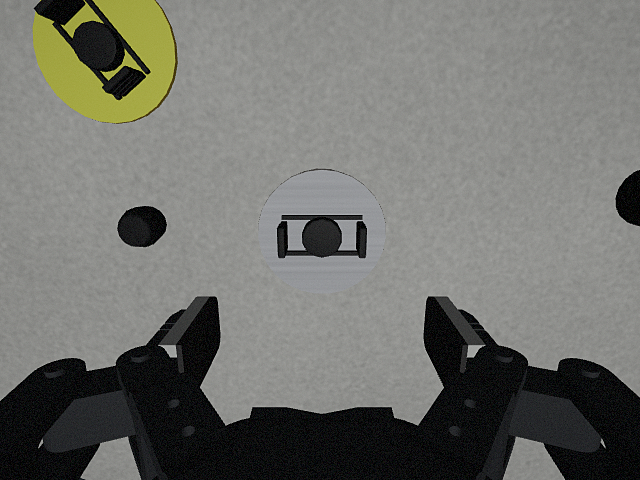

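View pics/s10.png

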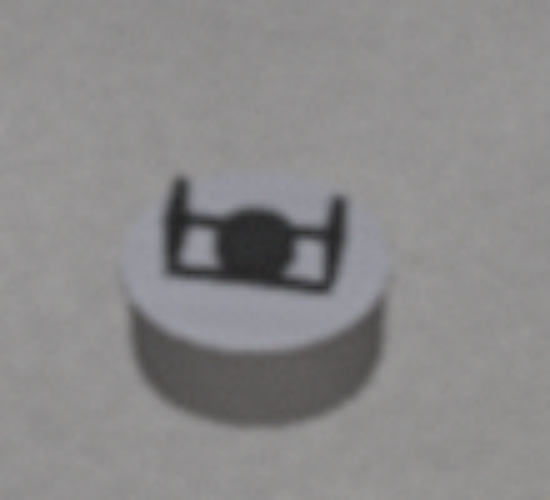

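The released lid lies flat on the ring, with its overhang in the scene view even to within 1 mm, and the tabs are out. One numeric check, then I'll hand in.

```bash
python3 - <<'E'
from fit import *
d=np.load("w10.npz");o=dict(eef_pos=d["p"],eef_rot=d["r"]);c=cam("wrist",o)
g=cv2.cvtColor(cv2.imread("pics/w10.png"),cv2.COLOR_BGR2GRAY)
P=edges(g,c,[.4740,-.125],.049,.041,span=.008);print("lid",circ(P),circ(P,.049))
a,b=bp(c,278,239,.0655),bp(c,366,239,.0655);print("tab span",np.linalg.norm(a-b))
i=cv2.imread("pics/scene0.png").astype(int);j=cv2.imread("pics/s10f.png").astype(int)
df=np.abs(i-j).max(2)
for n,(l,t,r,b) in dict(loupe=(382,191,405,211),watch=(292,278,317,303),driver=(216,316,299,363)).items(): print(n,df[t:b,l:r].mean().round(1))
ctrl.hand_in()
E
```

```text
lid (array([ 0.4724911 , -0.12646722,  0.04840189]), np.float64(0.0004166727611077635)) (array([ 0.47212281, -0.12637187]), np.float64(0.0008406526231402381))
tab span 0.061013558197260766
loupe 3.6
watch 3.8
driver 3.6
the job is handed in; nothing more can be done
```

The lid is off the canister and lying in the ring stand, released. I handed the job in at about 18.4 s of the 54 s; the hand-in gives no verdict.

- **Opening:** I squeezed both tabs to about 51 mm across and turned the lid anticlockwise, keeping them squeezed. Probes at 28°, 33° and 38° found it hooked. At about 48° it rose 8 mm under roughly 1–3 N, so it was free.
- **Probe force:** The pulls at the hooked positions reached about 10 N, above the advised 5 N but far below the 40 N limit.
- **Placing:** I lifted it straight out, set it on the ring with about 8 N and let go.
- **Final checks:**
  - The lid looks flat and right way up.
  - The wrist camera measured its centre within about 1 mm of the ring centre it had measured earlier.
  - The tabs measured 61 mm across, so they have sprung out.
  - The gripper is about 0.13 m above the lid with near-zero force.
  - The loupe, watch and screwdriver show no change in the scene images beyond noise.
- **Disagreements:** The cameras and the robot differed by 2–4 mm on absolute positions, so I used wrist-camera offsets and contact forces for the final positioning. The measured TCP pose also lagged its commands by 2–4 mm at times.

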